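# Lock the chisel into the forge block to the click

### The arm

A 6-joint arm with a two-finger parallel gripper is mounted at the origin on the work surface. World frame = base frame: x ahead of the robot, y to its left, z up, the work surface at z = 0. Lengths are in mm, angles in rad, forces in N, time in s.
With the tool pointing down it reaches from about 350 to 975 mm from the base axis. Payload 7.1 kg.
Tool frame: the origin (TCP) lies between the finger pads; the fingertips stand 19 mm ahead of it and the grasp point (between the pads) is the TCP; y points along the fingers, z is the direction in which the jaws open and shut, and the axes are right-handed (so a half turn about y gives the same grasp; the last joint's range is limited). The gripper opens to 88 mm and grips with 3 to 60 N. Pads are 20 mm wide; open, the fingers measure 115 mm over their backs; the gripper's body (75 mm by 178 mm) begins 61 mm behind the grasp point.
Start: joints at [-0.019, 0.423, 1.63, -0, 1.089, -0.019], TCP at [624.984, 0.026, 241.675] pointing down, gripper open.
Joint ranges: [-3, 3], [-0.9, 2.11], [0.09, 2.58], [-1.31, 4.45], [0.11, 2.69], [-2.54, 2.54]. Speed limits (rad/s): [2.39, 2.39, 3.01, 3.14, 3.14, 3.14].

### API

Orientations are given as a rotation vector (axis times angle).
In Python, from workcell import ctrl gives the robot as it stands.
- The arm moves only by the tool servo_tool, never from a script. Its argument "moves" is text: rows parted by semicolons, each of 6 numbers parted by spaces: the shift along the world's x, y, z in m, then the turn, a rotation vector about the world's x, y, z in degrees. A call has 1 to 8 rows; each row is the pose to reach, as a shift and turn from the pose commanded when the call began; what a row does not reach only later rows make up. A row lasts 1/8 s, in which the tool goes at most 62.5 mm and 10.7 degrees, less where a joint would pass 70% of its speed; a pose out of reach is approached as far as the arm can. A call with a gripper value outside its range is refused whole. "hand" is the closure in counts, from 0 (fully open) to 255 (shut), set as the call begins (left out, the last holds). The fingers move at their own pace and stop on an object; the grip force is fixed at half the most. Time passes only in rows, so rows that repeat a pose let the fingers close. It gives the time, the measured TCP pose, the force and the opening at its end, in the units of the state.
- ctrl.get_obs(): the state, without advancing time (a new reading comes with each control period).
- ctrl.get_image(name): name is "scene" or "side" or "wrist"; returns a dict with "pixels" (480x640x3 uint8, red, green, blue), "depth" (480x640 float32, mm along the optical axis (not along the pixel's ray), 0 where there is no reading), "vertical_fov" (degrees; the focal length in pixels is half the picture's height over the tangent of half this angle, whatever the lens; pixels are square), "cx", "cy" (the principal point, pixels), "k1" (the pictures are not rectified: a ray, as slopes to the right and down, at radius r is drawn at 1 + k1 r^2 times it, then the intrinsics apply), "xyz" and "attitude" of the camera in the world; the wrist camera has in their place "T_tool_cam" (4x4, takes a point from camera to tool coordinates, whose origin is the TCP and whose axes are the tool frame's). Camera axes: x right, y up, looking along -z (the intrinsics and any distortion apply to the point x, -y, -z); pixel columns grow to the right and rows downward; lengths in mm; the calibration is good to about 2 mm. A picture is of the moment at which its call begins: read the wrist's pose just before it.
- ctrl.close_job(): hands the job in, once; it reports no verdict.
The state is a dict: "t": time; "qpos": joint angles; "qvel": joint speeds; "joint_torque": joint torques, N m; "ee_pos": TCP position; "orientation": TCP orientation; "ft_force": force on the tool from outside, world axes, zero at the start; "moment": the same for the moment, N m; "width": finger opening in mm.
Only numpy, scipy, OpenCV 4.12 (cv2) and the standard library are available. Lean on these libraries where they do the work, as an engineer would, in place of code of your own. Each camera call takes 0.05 s, during which the arm holds its last target.

### The job

Take the chisel (the steel-edged one of the two tools in the wooden rack) and lower it gently, without dropping or ramming it, into the square hole of the blue block until its collar rests flat on the block. Let go of it, then lock it: turn the black knob clockwise until its slip clutch clicks, and stop there at the first click (a second is tolerated, a third is not). Leave the other tool in the rack and everything else on the table where it is.

Things in the scene. Friction and masses are not known exactly. Their poses are not given: they have to be found in the camera images.
- chisel: Dark iron hardy chisel, 300-600 g, upright in either rack hole. Origin: centre of the underside of its 44 mm square, 8 mm thick collar, z up. Below: 22 mm square shank, 42 mm long, the last 6 mm tapering to 14 mm. Above: a block 26 mm thick (x), 36 wide (y), 8 to 50 mm above the origin, then a bright steel wedge edge along y, peak at 63 mm. Grip the 26 mm at 31 mm above the origin.
- fuller: the other tool, same shape and sizes, but with a copper-coloured half-round top instead of the steel wedge. Stands in the other hole of the rack. To be left there.
- rack: fixed wooden rack, 80 mm (x) by 200 mm (y), 50 mm high, origin under its centre; two square holes, 28 mm wide, at y = -55 and +55 mm.
- block: Fixed blue steel block, 110 mm (x) by 230 (y), 60 high, origin under its centre. Square hole at y = +68 mm; at y = -68 the black knob, driving a brass bolt through a slip clutch. Tightening, knob and bolt turn together (friction 0.12 N m) for an unknown 0.6 to 2.2 rad; then the bolt stops dead, the torque climbs to about 0.5 N m, the clutch clicks and the torque drops away.
- hole (a point): centre of the mouth of the block's square through hole, on the block's top face (60 mm above the table); 25 mm wide, sides along the block's x and y, mouth chamfered by 3 mm. Fully seated, the chisel's origin lies here.
- knob_mark (a point): On the black star knob's vertical axis at the height to grip it, 96 mm above the table. x points to the white line on the rim (on a lobe), z up. Eight lobes, 52 mm across; 49 mm if gripped in the flats, midway between lobes. The knob spans 72 to 108 mm above the table, on a steel foot 68 mm across, 12 high. Clockwise from above tightens.
- bolt_mark (a point): Top of the brass bolt, 15 mm across, sticking 5 mm out of the knob's top; x points along its red line. At the start it agrees with the knob's white line. Each click of the clutch (12 to a turn) carries the knob 0.52 rad on while the bolt stays, so angle between the lines = clicks x 0.52 rad. Let go, the knob rests in a detent.
- tin: open green tin, 100 mm across, 130 mm tall; bystander.
- bottle: green glass bottle, 60 mm across, 130 mm tall; bystander.
- tub: open white plastic tub, 96 mm across, 85 mm tall; bystander.
- rebar: rusty reinforcing bar 270 mm long, 14 mm thick, lying; bystander.
- brush: hand brush lying on the table; bystander.
- jar: closed green can with a yellow band, 84 mm across, 120 mm tall; bystander.

How it is judged:
By the outcome, as a careful person would: the job done as asked, in the order asked, and still so for the second after the job is handed in, with the robot touching nothing.
It also fails if it takes over 72 s, if anything falls off the work surface, if the arm or the gripper's body presses on something with over 40 N, if the wrist force passes 120 N, or if a joint passes its speed limit or range.

## Working session

There is one attempt and no reset: what is moved stays moved. The work goes in short steps, Python scripts to look and compute and a tool call to move; the robot and the scene stay as the last step left them, time stands still between calls to the robot, and variables do not carry over. Pictures are saved under pics/ and viewed, and the job is handed in when it is done.

Besides the shell and the picture viewer there is one more tool, called after "Request:" by a JSON object that holds its "name" and its "arguments". servo_tool: Moves the arm, as the interface text tells. Its arguments: {"type":"object","properties":{"moves":{"type":"string"},"hand":{"type":"number"}},"required":["moves"]}

```bash
mkdir -p pics; ls; cat > h.py <<'E'
import numpy as np, cv2
from scipy.spatial.transform import Rotation as R
from workcell import ctrl
def grab(name):
    o=ctrl.get_obs(); im=ctrl.get_image(name); im['obs']=o
    f=240/np.tan(np.radians(im['vertical_fov']/2)); im['f']=f
    im['K']=np.array([[f,0,im['cx']],[0,f,im['cy']],[0,0,1.]])
    im['D']=np.array([im['k1'],0,0,0,0.])
    if name=='wrist':
        T=np.eye(4);T[:3,:3]=R.from_rotvec(o['orientation']).as_matrix();T[:3,3]=o['ee_pos']
        W=T@np.array(im['T_tool_cam'])
        im['Rm']=W[:3,:3];im['c']=W[:3,3]
    else:
        im['c']=np.array(im['xyz'])
        a=np.array(im['attitude']); im['Rm']=a if a.shape==(3,3) else R.from_rotvec(a).as_matrix()
    return im
def rays(im,uv):
    uv=np.asarray(uv,float).reshape(-1,1,2)
    n=cv2.undistortPoints(uv,im['K'],im['D']).reshape(-1,2)
    d=np.c_[n[:,0],-n[:,1],-np.ones(len(n))]
    return d@im['Rm'].T
def onz(im,uv,z):
    d=rays(im,uv); s=(z-im['c'][2])/d[:,2]
    return im['c']+d*s[:,None]
def depthpt(im,uv):
    uv=np.asarray(uv).reshape(-1,2).astype(int)
    return im['c']+rays(im,uv)*im['depth'][uv[:,1],uv[:,0]][:,None]
def proj(im,P):
    q=(np.asarray(P,float).reshape(-1,3)-im['c'])@im['Rm']
    q=np.c_[q[:,0],-q[:,1],-q[:,2]]
    return cv2.projectPoints(q,np.zeros(3),np.zeros(3),im['K'],im['D'])[0].reshape(-1,2)
def save(im,n): cv2.imwrite('pics/'+n+'.png',im['pixels'][:,:,::-1])
E
python3 - <<'E'
from h import *
np.set_printoptions(precision=3,suppress=True)
for n in ['scene','side','wrist']:
    im=grab(n); save(im,n+'0'); print(n,im['f'],im['cx'],im['cy'],im['k1'],im['c'],im['Rm'].tolist(),im.get('attitude'),im.get('T_tool_cam'))
print(ctrl.get_obs())
E
```

```text
pics
scene 523.920242202141 324.847631021586 241.2182173524223 -0.11526432639023121 [1327.142 -753.942  860.217] [[0.6731900179814511, -0.4345603929775213, 0.5983080014050923], [0.7393272566896025, 0.3796627411570539, -0.5561037767296124], [0.01450541988224835, 0.8167089247904262, 0.5768675107524306]] [0.904 0.385 0.773] None
side 595.3181778377736 317.03753222458533 235.46901235517853 -0.13247886430736222 [  73.736  982.333 1040.31 ] [[-0.9088236178351137, 0.2571564051434254, -0.3284969025102138], [-0.4171035520080858, -0.5752395091108644, 0.7036505766786019], [-0.008016144168647377, 0.7765114876494754, 0.630052101798784]] [ 0.268 -1.178 -2.478] None
wrist 430.6589901111593 317.35561324764694 239.8335893121957 -0.060980561321765374 [624.137  71.863 384.228] [[0.9999994431019846, -0.00016469705561212043, 0.0010424349373242638], [-0.00011515338334169869, 0.9648229064329374, 0.26290063895318877], [-0.0010490640671506554, -0.26290061258425484, 0.9648223501595531]] None [[   0.      -0.965   -0.263  -71.823]
 [  -0.       0.263   -0.965 -143.214]
 [   1.       0.      -0.      -0.58 ]
 [   0.       0.       0.       1.   ]]
{'t': 0.15, 'qpos': array([-0.019,  0.424,  1.63 ,  0.   ,  1.089, -0.019]), 'qvel': array([-0.003, -0.003, -0.004, -0.   , -0.   , -0.001]), 'joint_torque': array([  0.001, -54.498, -27.392,   0.065,   0.02 ,  -0.   ]), 'ee_pos': array([624.592,   0.032, 241.086]), 'orientation': array([-1.21 ,  1.21 , -1.209]), 'ft_force': array([-0.496, -0.134, -0.31 ]), 'moment': array([-0.03 ,  0.003, -0.028]), 'width': 87.95265782322117}
```

View pics/scene0.png

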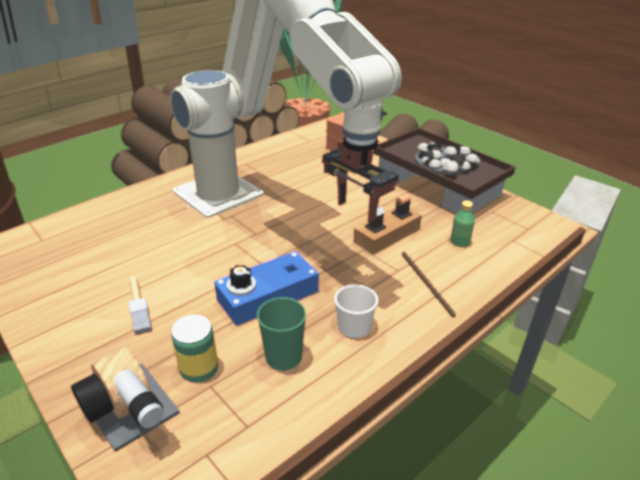

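View pics/side0.png

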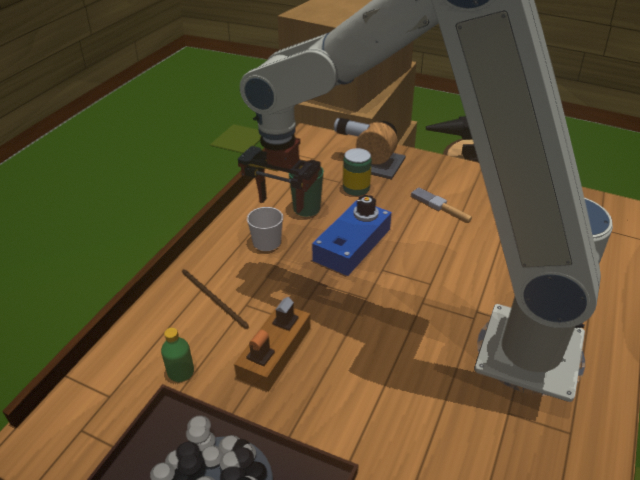

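View pics/wrist0.png

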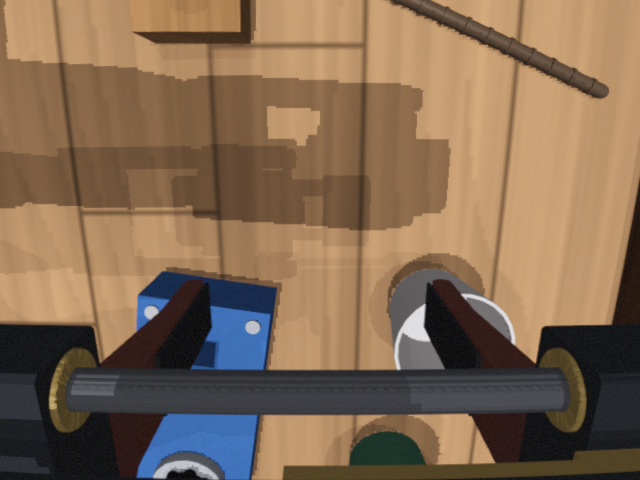

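The side view shows the steel wedge at (286,306) on the block side of the rack, and the copper fuller at (260,340). The block's hole is at (340,240) and the knob at (367,205). First measurement comes from the fixed cameras.

```bash
python3 - <<'E'
from h import *
np.set_printoptions(precision=1,suppress=True)
im=grab('side'); 
cv2.imwrite('pics/side_z.png',cv2.resize(im['pixels'][180:400,220:420,::-1],None,fx=3.5,fy=2.7,interpolation=cv2.INTER_CUBIC))
print('steel',onz(im,[(286,303)],113),'fuller',onz(im,[(260,335)],113),depthpt(im,[(286,303),(260,337),(340,241),(367,200)]))
hsv=cv2.cvtColor(im['pixels'],cv2.COLOR_RGB2HSV)
for n in ['scene','side']:
    if n=='scene': im=grab(n)
    hsv=cv2.cvtColor(im['pixels'],cv2.COLOR_RGB2HSV)
    m=((hsv[...,0]>105)&(hsv[...,0]<125)&(hsv[...,1]>130)&(hsv[...,2]>40)).astype(np.uint8)
    v,u=np.nonzero(m); P=depthpt(im,np.c_[u,v]); P=P[(P[:,2]>55)&(P[:,2]<65)&(P[:,0]>300)&(P[:,0]<900)]
    r=cv2.minAreaRect(P[:,:2].astype(np.float32)); print(n,len(P),r,P[:,2].mean())
    # rack top by depth z 45..55 
    v,u=np.mgrid[0:480,0:640]; P=depthpt(im,np.c_[u.ravel(),v.ravel()])
    s=(abs(P[:,2]-50)<5)&(P[:,0]>500)&(P[:,0]<800)&(P[:,1]>80)&(P[:,1]<420)
    print('rack',s.sum(),cv2.minAreaRect(P[s][:,:2].astype(np.float32)))
E
```

```text
steel [[521.6 186.  113. ]] fuller [[528.8 290.5 113. ]] [[ 523.6  182.6  109. ]
 [ 526.7  294.4  111.8]
 [ 528.1 -133.1   44.9]
 [ 499.3 -247.6  110.5]]
scene 1679 ((515.6729736328125, -189.96563720703125), (227.30169677734375, 111.43339538574219), 81.56613159179688) 57.568376324677274
rack 705 ((578.533935546875, 279.79779052734375), (325.7270202636719, 148.38034057617188), 54.763790130615234)
side 1679 ((515.6729736328125, -189.96563720703125), (227.30169677734375, 111.43339538574219), 81.56613159179688) 57.568376324677274
rack 705 ((578.533935546875, 279.79779052734375), (325.7270202636719, 148.38034057617188), 54.763790130615234)
```

View pics/side_z.png

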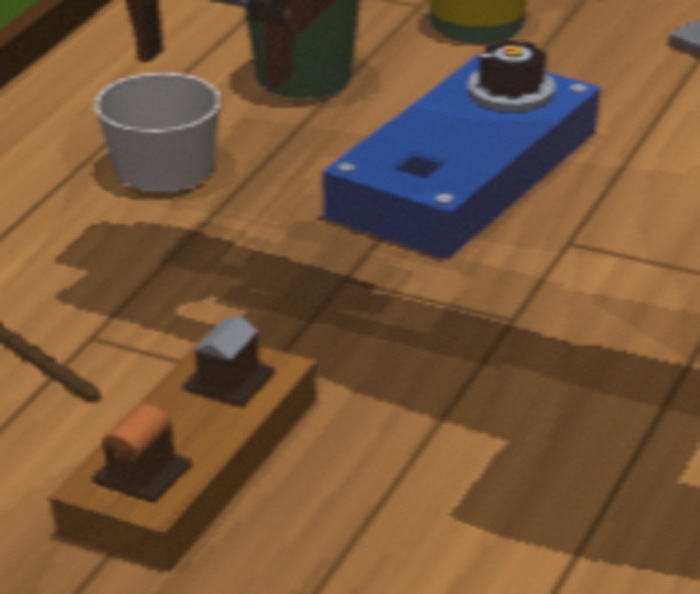

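Request:
{"name": "servo_tool", "arguments": {"moves": "-0.02 0.03 0 0 0 0;-0.05 0.075 0 0 0 0;-0.08 0.12 0 0 0 0;-0.1 0.15 0 0 0 0;-0.1 0.15 0 0 0 0;-0.1 0.15 0 0 0 0"}}

```text
t: 1.0
ee_pos: [525.4, 149.8, 241.8]
orientation: [-1.209, 1.208, -1.209]
ft_force: [0.0, -0.8, -0.7]
width: 87.8
```

```bash
python3 - <<'E'
from h import *
np.set_printoptions(precision=2,suppress=True)
im=grab('wrist'); save(im,'w1'); print(im['obs']['t'],im['obs']['ee_pos'],im['obs']['orientation'],im['c'])
E
```

```text
1.0 [525.45 149.76 241.81] [-1.21  1.21 -1.21] [524.76 221.61 385.02]
```

View pics/w1.png

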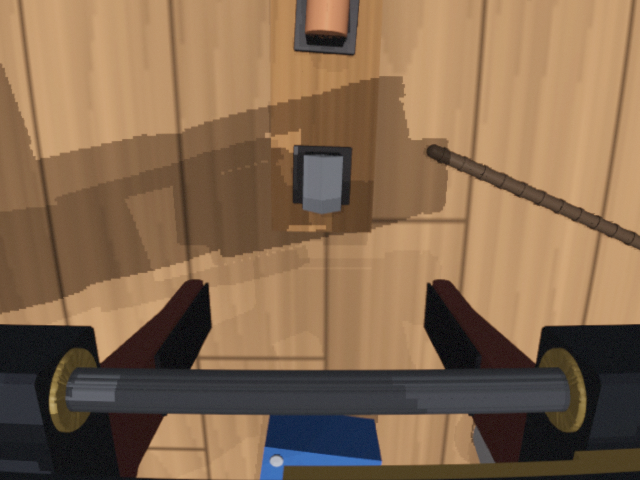

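Wrist view: chisel collar spans (293–352, 147–207), with the bright wedge at (322,185). The fuller is above it at (327,20). Zooming for edge measurement.

```bash
python3 - <<'E'
from h import *
np.set_printoptions(precision=2,suppress=True)
im=grab('wrist'); p=im['pixels'][120:230,260:390]
cv2.imwrite('pics/w1z.png',cv2.resize(p[:,:,::-1],None,fx=5,fy=5,interpolation=cv2.INTER_NEAREST))
hsv=cv2.cvtColor(im['pixels'],cv2.COLOR_RGB2HSV).astype(int)
roi=np.zeros((480,640),bool);roi[135:222,280:365]=1
steel=(hsv[...,1]<90)&(hsv[...,2]>85)&roi
cs=max(cv2.findContours(steel.astype(np.uint8),0,1)[0],key=cv2.contourArea)
print('steel',cv2.boundingRect(cs),cv2.minAreaRect(cs))
dark=(hsv[...,2]<62)&(hsv[...,1]<110)&roi
both=(dark|steel).astype(np.uint8)
cs=max(cv2.findContours(both,0,1)[0],key=cv2.contourArea)
print('all',cv2.boundingRect(cs),cv2.minAreaRect(cs))
for v in range(143,220,4):
    a=np.nonzero(both[v,280:365])[0]; b=np.nonzero(steel[v,280:365])[0]
    print(v,a.min()+280 if len(a) else 0,a.max()+280 if len(a) else 0,(b.min()+280,b.max()+280) if len(b) else '')
for uv in [(322,190),(322,160)]: print(depthpt(im,[uv]))
E
```

```text
steel (302, 155, 41, 59) ((322.01104736328125, 183.96897888183594), (39.012367248535156, 58.133216857910156), 1.1934894323349)
all (292, 145, 59, 69) ((320.9098815917969, 179.1929168701172), (57.421939849853516, 67.63842010498047), 1.3971812725067139)
143 0 0 
147 293 350 (np.int64(293), np.int64(296))
151 293 350 (np.int64(293), np.int64(296))
155 294 350 (np.int64(294), np.int64(327))
159 293 350 (np.int64(304), np.int64(342))
163 293 350 (np.int64(303), np.int64(341))
167 293 349 (np.int64(303), np.int64(341))
171 293 349 (np.int64(303), np.int64(341))
175 293 349 (np.int64(303), np.int64(341))
179 293 349 (np.int64(303), np.int64(341))
183 293 349 (np.int64(303), np.int64(340))
187 292 349 (np.int64(303), np.int64(340))
191 293 349 (np.int64(303), np.int64(340))
195 293 348 (np.int64(303), np.int64(340))
199 293 348 (np.int64(303), np.int64(340))
203 303 348 (np.int64(303), np.int64(339))
207 303 339 (np.int64(303), np.int64(339))
211 311 335 (np.int64(311), np.int64(335))
215 0 0 
219 0 0 
[[528.15 179.83 112.35]]
[[528.12 198.66 111.5 ]]
```

View pics/w1z.png

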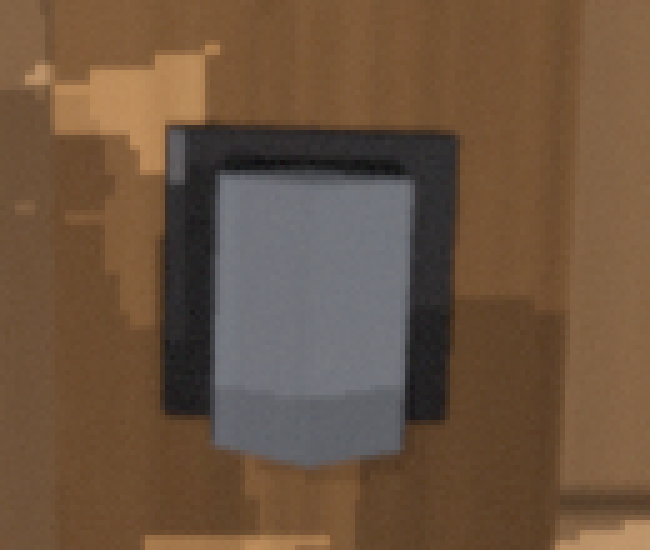

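```bash
python3 - <<'E'
from h import *
np.set_printoptions(precision=2,suppress=True)
im=grab('wrist')
def q(uv,z,n):
    P=onz(im,uv,z)[:,:2]; print(n,P.tolist(),'c',P.mean(0),'sides',[np.linalg.norm(P[i]-P[(i+1)%4]) for i in range(4)])
    d=P[0]+P[1]-P[2]-P[3]; e=P[1]+P[2]-P[0]-P[3]
    print('  yang',np.degrees(np.arctan2(-d[0],d[1])),'xang',np.degrees(np.arctan2(e[1],e[0])))
q([(303.2,154.5),(342.7,155.5),(340.7,209.5),(302.5,209.)],100,'steelbase')
q([(293,145.3),(351.6,147),(348.9,204.4),(292.7,203)],58,'collar')
print(onz(im,[(322.3,154.6),(321.8,213.2)],113), im['obs']['t'])
E
```

```text
steelbase [[516.0582513793752, 201.0817901331924], [541.8259921985932, 200.41351648164067], [540.9584863898983, 164.5378957298272], [515.2509417044248, 164.9116109854936]] c [528.52 182.74] sides [np.float64(25.776405036384602), np.float64(35.88610776687922), np.float64(25.710260925318043), np.float64(36.17918750452937)]
  yang -1.3316887145825507 xang -1.1596519316188436
collar [[507.1859331526417, 204.92240119134655], [550.8441581670608, 203.63632726530096], [549.558838434685, 160.1963783730676], [506.3003781093569, 161.34182919815026]] c [528.47 182.52] sides [np.float64(43.67716334141788), np.float64(43.45896002637754), np.float64(43.273622997279325), np.float64(43.589568281744334)]
  yang -1.4290441878439166 xang -1.6024515737687748
[[528.36 201.91 113.  ]
 [528.1  164.71 113.  ]] 1.1
```

Request:
{"name": "servo_tool", "arguments": {"moves": "0.001 0.012 -0.02 0 0 -0.5;0.003 0.028 -0.06 0 0 -1.4;0.003 0.033 -0.1 0 0 -1.4;0.003 0.033 -0.13 0 0 -1.4;0.003 0.033 -0.15 0 0 -1.4;0.003 0.033 -0.161 0 0 -1.4;0.003 0.033 -0.161 0 0 -1.4;0.003 0.033 -0.161 0 0 -1.4"}}

```text
t: 2.15
ee_pos: [528.7, 183.0, 81.4]
orientation: [-1.196, 1.227, -1.228]
ft_force: [0.7, -0.3, -0.3]
width: 87.8
```

```bash
python3 - <<'E'
from h import *
np.set_printoptions(precision=3,suppress=True)
im=grab('wrist'); save(im,'w2'); print(im['obs'])
E
```

```text
{'t': 2.15, 'qpos': array([ 0.312,  0.561,  1.866, -0.   ,  0.713,  0.337]), 'qvel': array([ 0.006, -0.011,  0.001,  0.001, -0.001,  0.001]), 'joint_torque': array([ -0.08 , -52.4  , -17.8  ,   0.046,  -0.   ,  -0.001]), 'ee_pos': array([528.717, 182.997,  81.434]), 'orientation': array([-1.196,  1.227, -1.228]), 'ft_force': array([ 0.724, -0.324, -0.257]), 'moment': array([ 0.054, -0.024, -0.03 ]), 'width': 87.77482548279401}
```

View pics/w2.png

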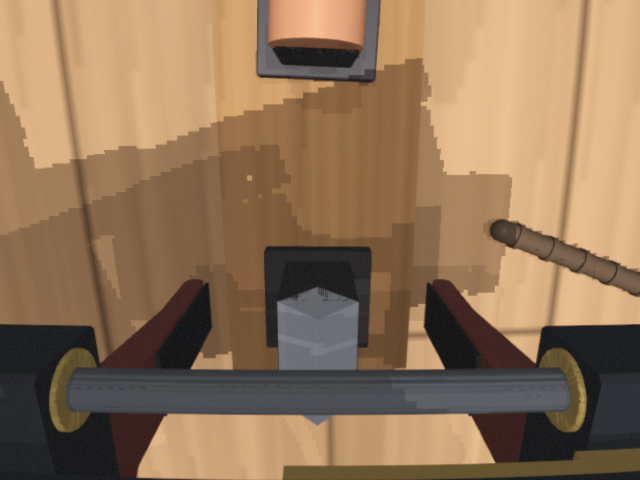

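The chisel sits centred between the fingers at (318,310), so I'm closing on it.

Request:
{"name": "servo_tool", "arguments": {"moves": "0 0 0 0 0 0;0 0 0 0 0 0;0 0 0 0 0 0;0 0 0 0 0 0;0 0 0 0 0 0;0 0 0 0 0 0;0 0 0 0 0 0;0 0 0 0 0 0", "hand": 255}}

```text
t: 3.2
ee_pos: [528.1, 183.1, 80.7]
orientation: [-1.197, 1.227, -1.227]
ft_force: [1.4, 0.7, -0.9]
width: 25.7
```

Request:
{"name": "servo_tool", "arguments": {"moves": "0 0 0.006 0 0 0;0 0 0.018 0 0 0;0 0 0.034 0 0 0;0 0 0.054 0 0 0;0 0 0.08 0 0 0;0 0 0.105 0 0 0;0 0 0.12 0 0 0;0 0 0.12 0 0 0"}}

```text
t: 4.2
ee_pos: [528.6, 183.2, 202.2]
orientation: [-1.195, 1.226, -1.228]
ft_force: [-0.4, -0.2, -5.1]
width: 25.8
```

```bash
python3 - <<'E'
from h import *
np.set_printoptions(precision=2,suppress=True)
im=grab('wrist'); save(im,'w3'); print(im['obs']['t'],im['obs']['ee_pos'],im['obs']['ft_force'],im['obs']['width'])
im=grab('side'); save(im,'s3'); im=grab('scene'); save(im,'c3')
E
```

```text
4.2 [528.6  183.23 202.15] [-0.37 -0.2  -5.13] 25.789186624062303
```

View pics/w3.png

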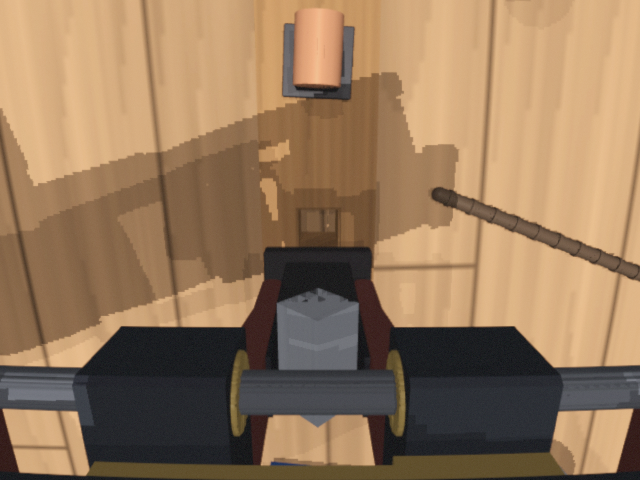

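View pics/s3.png

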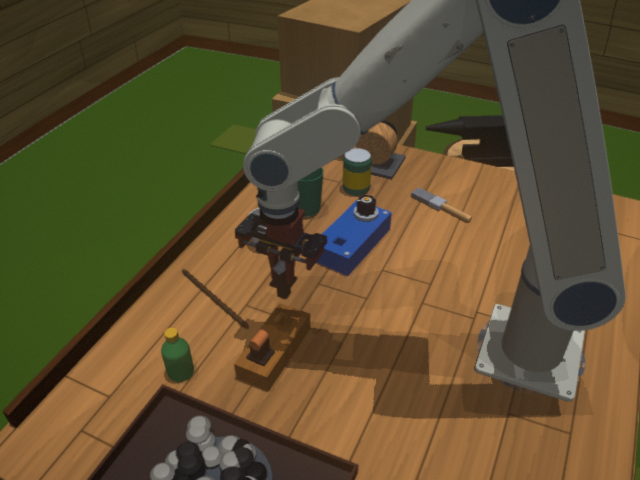

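Request:
{"name": "servo_tool", "arguments": {"moves": "0 -0.02 0.02 0 0 0;0 -0.065 0.04 0 0 0;-0.002 -0.12 0.048 0 0 -1;-0.004 -0.175 0.048 0 0 -3;-0.006 -0.23 0.048 0 0 -5;-0.008 -0.285 0.048 0 0 -6;-0.01 -0.33 0.048 0 0 -7;-0.01 -0.355 0.048 0 0 -7"}}

```text
t: 5.35
ee_pos: [517.0, -175.1, 249.2]
orientation: [-1.135, 1.318, -1.319]
ft_force: [0.2, 0.9, -5.7]
width: 25.8
```

Request:
{"name": "servo_tool", "arguments": {"moves": "0 0 0 0 0 0;0 0 0 0 0 0;0 0 0 0 0 0"}}

```text
t: 5.72
ee_pos: [517.8, -171.2, 248.8]
orientation: [-1.137, 1.316, -1.315]
ft_force: [-0.1, -0.2, -5.6]
width: 26.0
```

```bash
python3 - <<'E'
from h import *
np.set_printoptions(precision=2,suppress=True)
im=grab('wrist'); save(im,'w4'); print(im['obs']['t'],im['obs']['ee_pos'],im['obs']['orientation'],im['obs']['ft_force'],im['obs']['width'])
import pickle; pickle.dump(im,open('w4.pkl','wb'))
E
```

```text
5.725 [ 517.8  -171.19  248.76] [-1.14  1.32 -1.32] [-0.12 -0.18 -5.6 ] 25.992665293738508
```

View pics/w4.png

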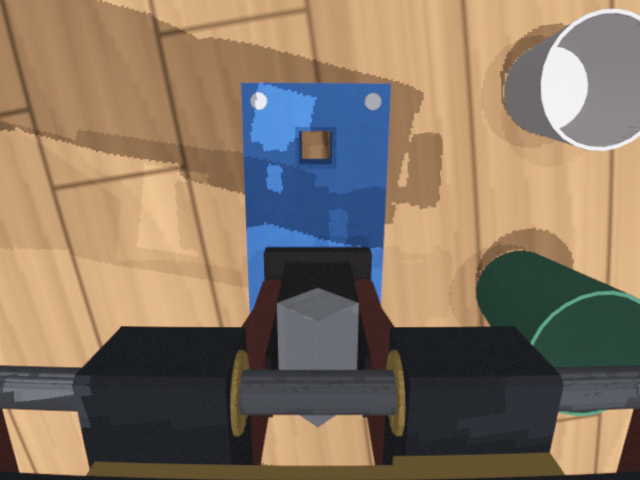

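The hole's mouth is at (317,147), with the block's edges nearly square to the picture. Zooming.

```bash
python3 - <<'E'
from h import *
import pickle
im=pickle.load(open('w4.pkl','rb'))
p=im['pixels'][75:180,235:400,::-1]
cv2.imwrite('pics/w4z.png',cv2.resize(p,None,fx=4.5,fy=4.5,interpolation=cv2.INTER_NEAREST))
p=im['pixels'][235:430,240:400,::-1]
cv2.imwrite('pics/w4c.png',cv2.resize(np.clip(p.astype(int)*2,0,255).astype(np.uint8),None,fx=3,fy=3,interpolation=cv2.INTER_NEAREST))
E
```

```text
(no output)
```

View pics/w4z.png

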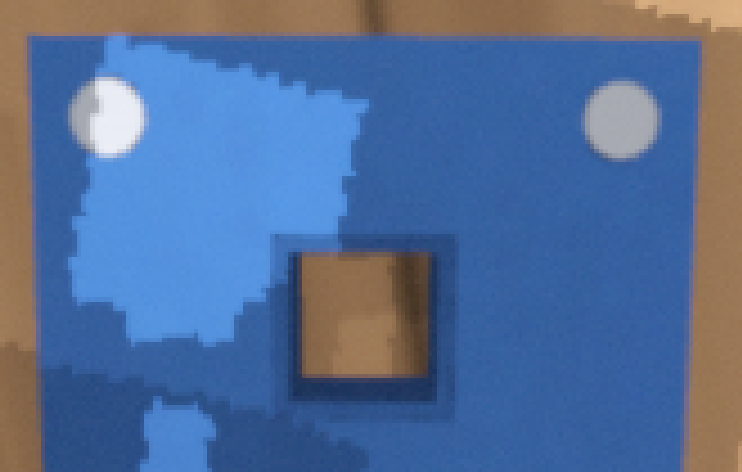

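View pics/w4c.png

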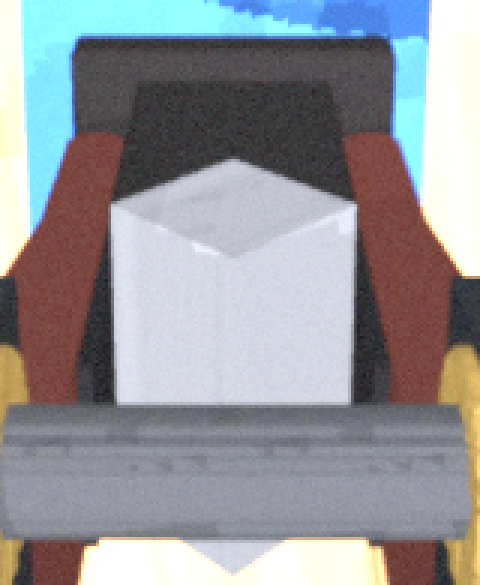

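```bash
python3 - <<'E'
from h import *
import pickle
np.set_printoptions(precision=2,suppress=True)
im=pickle.load(open('w4.pkl','rb')); o=im['obs']
z=lambda a:np.c_[235+np.array(a)[:,0]/4.5-.5,75+np.array(a)[:,1]/4.5-.5]
c=lambda a:np.c_[240+np.array(a)[:,0]/3-.5,235+np.array(a)[:,1]/3-.5]
P=onz(im,z([(272,235),(456,235),(455,420),(272,418)]),60)[:,:2]
print('hole',P,P.mean(0),[np.linalg.norm(P[i]-P[(i+1)%4]) for i in range(4)])
B=onz(im,z([(27,35),(701,40)]),60)[:,:2]; d=B[1]-B[0];print('block edge',B,np.linalg.norm(d),np.degrees(np.arctan2(d[1],d[0])),B.mean(0))
S=onz(im,z([(27,35),(44,465),(701,40),(687,465)]),60)[:,:2]
for a,b in ((0,1),(2,3)): d=S[a]-S[b]; print('side',np.degrees(np.arctan2(-d[0],d[1])))
th=np.radians(-8.4);yh=np.array([-np.sin(th),np.cos(th)]);print('hole pred from edge',B.mean(0)-yh*(115-68))
# in hand
Rt=R.from_rotvec(o['orientation']).as_matrix(); t=o['ee_pos']
print('Rtool',Rt)
for n,uv,dz in [('collar back',[(72,40),(391,40)],-23),('peak',[(233,158)],32),('wedge base',[(111,203),(356,206)],19)]:
    Q=onz(im,c(uv),t[2]+dz); print(n,(Q-t)@Rt, (Q.mean(0)-t)@Rt)
E
```

```text
hole [[ 510.68 -100.32]
 [ 540.97 -104.77]
 [ 536.66 -135.1 ]
 [ 505.91 -130.25]] [ 523.56 -117.61] [np.float64(30.61341108246098), np.float64(30.64415172470001), np.float64(31.128974505944722), np.float64(30.30932914576766)]
block edge [[476.16 -62.91]
 [584.75 -79.66]] 109.87754217505604 -8.768345189714703 [530.46 -71.28]
side -8.331301608172566
side -8.087514187219018
hole pred from edge [ 523.59 -117.78]
Rtool [[-0.15 -0.    0.99]
 [-0.99  0.   -0.15]
 [-0.   -1.   -0.  ]]
collar back [[-23.11  23.01 -22.21]
 [-23.11  23.    20.58]] [-23.11  23.    -0.81]
peak [[-27.89 -32.    -0.6 ]] [-27.89 -32.    -0.6 ]
wedge base [[-17.75 -18.99 -13.29]
 [-17.41 -19.    12.19]] [-17.58 -19.    -0.55]
```

Request:
{"name": "servo_tool", "arguments": {"moves": "0.001 0.01 -0.01 0 0 0;0.003 0.03 -0.035 0 0 0;0.005 0.046 -0.065 0 0 0;0.006 0.054 -0.09 0 0 0;0.006 0.054 -0.102 0 0 0;0.006 0.054 -0.106 0 0 0;0.006 0.054 -0.106 0 0 0;0.006 0.054 -0.106 0 0 0"}}

```text
t: 6.78
ee_pos: [524.6, -118.4, 143.5]
orientation: [-1.135, 1.315, -1.318]
ft_force: [0.2, -0.9, -5.2]
width: 25.8
```

```bash
python3 - <<'E'
from h import *
np.set_printoptions(precision=2,suppress=True)
o=ctrl.get_obs(); print(o['t'],o['ee_pos'],o['ft_force'],o['moment'])
for n in ['side','scene','wrist']:
    im=grab(n); save(im,n+'5')
    if n!='wrist':
        # predicted hole and shank tip
        pr=proj(im,[[524,-117.5,60],[524,-117.5,70],[524,-117.5,112]]);print(n,pr)
        u,v=pr[0].astype(int); x0,y0=u-60,v-70
        p=im['pixels'][y0:y0+110,x0:x0+120,::-1]; print(x0,y0)
        cv2.imwrite('pics/%s5z.png'%n,cv2.resize(p,None,fx=5,fy=5,interpolation=cv2.INTER_NEAREST))
E
```

```text
6.775 [ 524.59 -118.41  143.51] [ 0.24 -0.92 -5.18] [-0.01 -0.01  0.04]
side [[339.23 240.4 ]
 [339.29 237.41]
 [339.54 224.56]]
279 170
scene [[291.83 266.63]
 [291.74 263.43]
 [291.35 249.67]]
231 196
```

View pics/side5z.png

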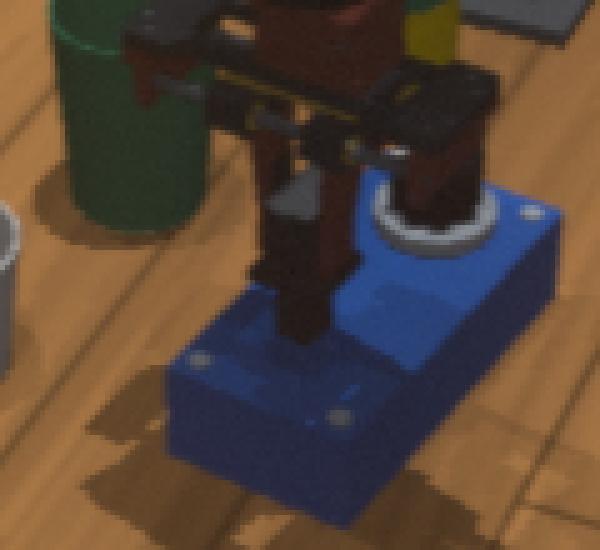

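View pics/scene5z.png

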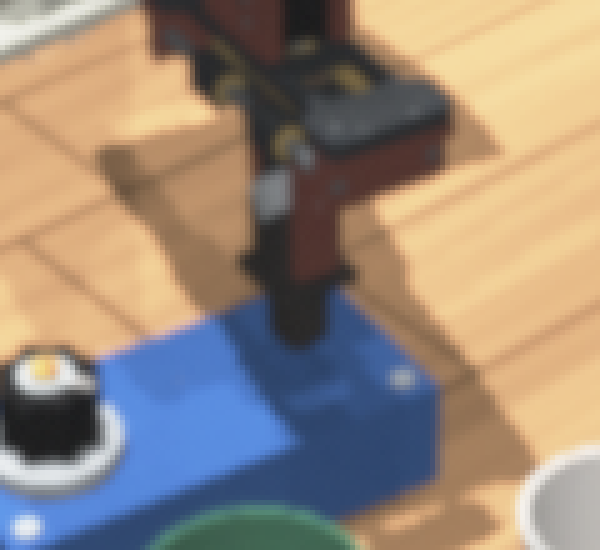

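View pics/wrist5.png

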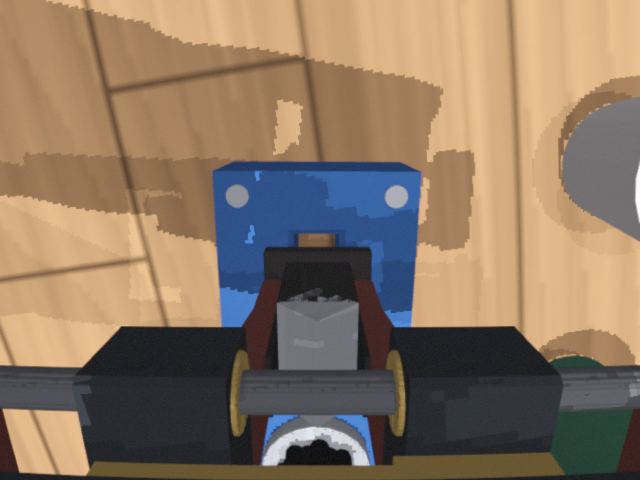

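Request:
{"name": "servo_tool", "arguments": {"moves": "0 0.0004 -0.005 0 0 0;0 0.0004 -0.01 0 0 0;0 0.0004 -0.014 0 0 0;0 0.0004 -0.018 0 0 0;0 0.0004 -0.022 0 0 0;0 0.0004 -0.022 0 0 0"}}

```text
t: 7.68
ee_pos: [523.8, -117.5, 120.3]
orientation: [-1.137, 1.317, -1.316]
ft_force: [-0.4, 0.1, -4.7]
width: 26.4
```

```bash
python3 - <<'E'
from h import *
np.set_printoptions(precision=2,suppress=True)
o=ctrl.get_obs(); print(o['t'],o['ee_pos'],o['ft_force'],o['moment'],o['width'])
im=grab('wrist'); save(im,'w6')
E
```

```text
7.675 [ 523.77 -117.51  120.28] [-0.4   0.13 -4.7 ] [ 0.02 -0.01  0.03] 26.436763034424295
```

View pics/w6.png

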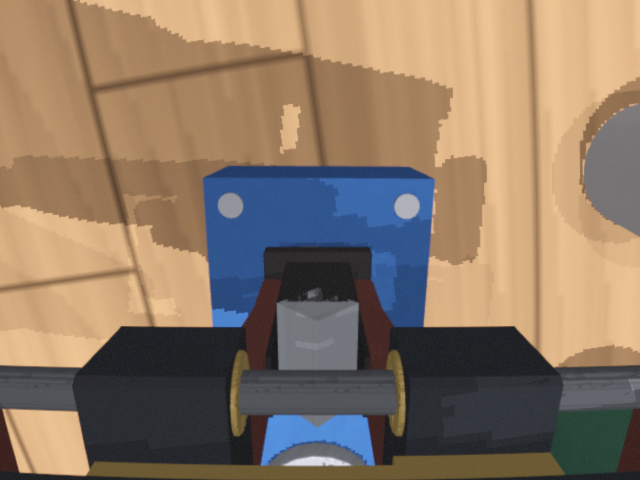

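No contact force with the shank 12 mm in, and the collar at (318,258) is centred between the screws at (231,206) and (407,206). Lowering on.

Request:
{"name": "servo_tool", "arguments": {"moves": "0 0 -0.005 0 0 0;0 0 -0.01 0 0 0;0 0 -0.014 0 0 0;0 0 -0.018 0 0 0;0 0 -0.021 0 0 0;0 0 -0.024 0 0 0;0 0 -0.026 0 0 0;0 0 -0.026 0 0 0"}}

```text
t: 8.72
ee_pos: [523.9, -117.6, 94.5]
orientation: [-1.136, 1.317, -1.316]
ft_force: [-0.4, -0.5, -5.4]
width: 26.0
```

Request:
{"name": "servo_tool", "arguments": {"moves": "0 0 -0.001 0 0 0;0 0 -0.002 0 0 0;0 0 -0.003 0 0 0;0 0 -0.003 0 0 0"}}

```text
t: 9.22
ee_pos: [523.9, -117.6, 91.6]
orientation: [-1.136, 1.317, -1.316]
ft_force: [-0.3, 0.6, -3.9]
width: 25.8
```

Request:
{"name": "servo_tool", "arguments": {"moves": "0 0 -0.0005 0 0 0;0 0 -0.001 0 0 0;0 0 -0.001 0 0 0"}}

```text
t: 9.6
ee_pos: [524.0, -117.6, 90.7]
orientation: [-1.136, 1.316, -1.316]
ft_force: [0.3, -1.0, -4.9]
width: 26.0
```

Request:
{"name": "servo_tool", "arguments": {"moves": "0 0 -0.0005 0 0 0;0 0 -0.001 0 0 0;0 0 -0.001 0 0 0"}}

```text
t: 9.98
ee_pos: [524.0, -117.6, 90.6]
orientation: [-1.136, 1.316, -1.316]
ft_force: [-4.0, 1.0, 7.9]
width: 25.5
```

```bash
python3 - <<'E'
from h import *
np.set_printoptions(precision=2,suppress=True)
o=ctrl.get_obs(); print(o['t'],o['ee_pos'],o['ft_force'],o['moment'],o['width'])
im=grab('side'); save(im,'s7')
p=im['pixels'][170:280,280:400,::-1]
cv2.imwrite('pics/s7z.png',cv2.resize(p,None,fx=5,fy=5,interpolation=cv2.INTER_NEAREST))
E
```

```text
9.975 [ 523.97 -117.56   90.63] [-4.02  0.98  7.9 ] [ 0.18  0.74 -0.03] 25.537803806375866
```

View pics/s7z.png

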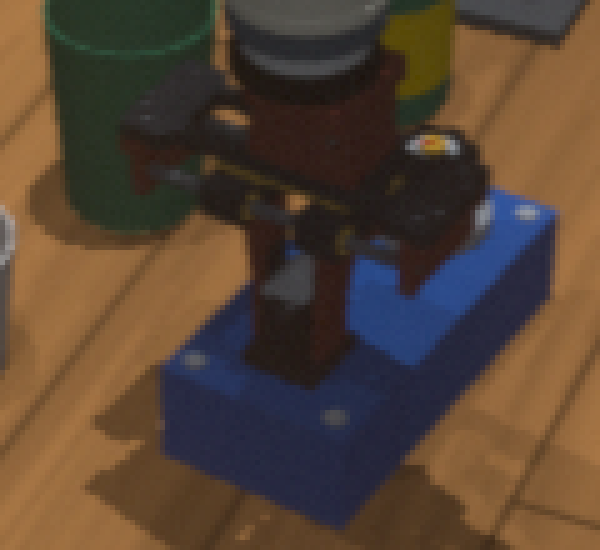

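Contact: force rose by 13 N with the TCP at 90.6, where seated height is 91. Releasing.

Request:
{"name": "servo_tool", "arguments": {"moves": "0 0 0 0 0 0;0 0 0 0 0 0;0 0 0 0 0 0;0 0 0 0 0 0;0 0 0 0 0 0;0 0 0 0 0 0", "hand": 0}}

```text
t: 10.78
ee_pos: [524.0, -117.6, 89.7]
orientation: [-1.136, 1.316, -1.316]
ft_force: [-0.2, -0.0, -0.6]
width: 82.4
```

Request:
{"name": "servo_tool", "arguments": {"moves": "0 0 0.01 0 0 0;0 0 0.03 0 0 0;0 0 0.06 0 0 0;0 0 0.1 0 0 0;0 0 0.14 0 0 0;0 0 0.17 0 0 0;0 0 0.18 0 0 0;0 0 0.18 0 0 0"}}

```text
t: 11.78
ee_pos: [524.0, -117.6, 270.0]
orientation: [-1.136, 1.316, -1.317]
ft_force: [-0.8, 0.1, -0.1]
width: 87.8
```

Request:
{"name": "servo_tool", "arguments": {"moves": "-0.003 -0.02 0 0 0 0;-0.01 -0.065 -0.01 0 0 0;-0.018 -0.12 -0.02 0 0 0;-0.025 -0.16 -0.02 0 0 0;-0.025 -0.17 -0.02 0 0 0;-0.025 -0.17 -0.02 0 0 0;-0.025 -0.17 -0.02 0 0 0"}}

```text
t: 12.65
ee_pos: [498.9, -286.7, 249.3]
orientation: [-1.137, 1.317, -1.315]
ft_force: [-0.6, -0.1, -0.2]
width: 87.8
```

```bash
python3 - <<'E'
from h import *
import pickle
np.set_printoptions(precision=2,suppress=True)
im=grab('wrist'); save(im,'w8'); pickle.dump(im,open('w8.pkl','wb'));print(im['obs']['t'],im['obs']['ee_pos'],im['obs']['orientation'])
u,v=proj(im,[[503.7,-252.2,108]])[0].astype(int); print(u,v)
x0,y0=u-50,v-50
cv2.imwrite('pics/w8z.png',cv2.resize(im['pixels'][y0:y0+100,x0:x0+100,::-1],None,fx=6,fy=6,interpolation=cv2.INTER_NEAREST))
u2,v2=proj(im,[[524,-117.5,68]])[0].astype(int); print(u2,v2)
a,b=u2-60,max(0,v2-50)
cv2.imwrite('pics/w8c.png',cv2.resize(im['pixels'][b:b+100,a:a+120,::-1],None,fx=5,fy=5,interpolation=cv2.INTER_NEAREST))
print(x0,y0,a,b)
E
```

```text
12.65 [ 498.91 -286.65  249.27] [-1.14  1.32 -1.31]
317 180
318 -25
267 130 258 0
```

View pics/w8.png

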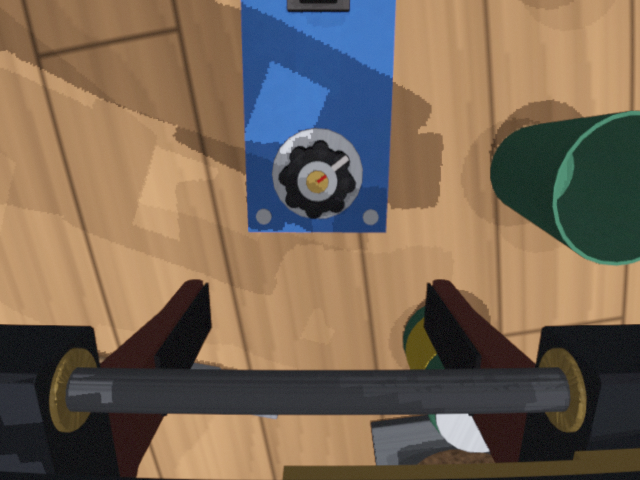

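View pics/w8z.png

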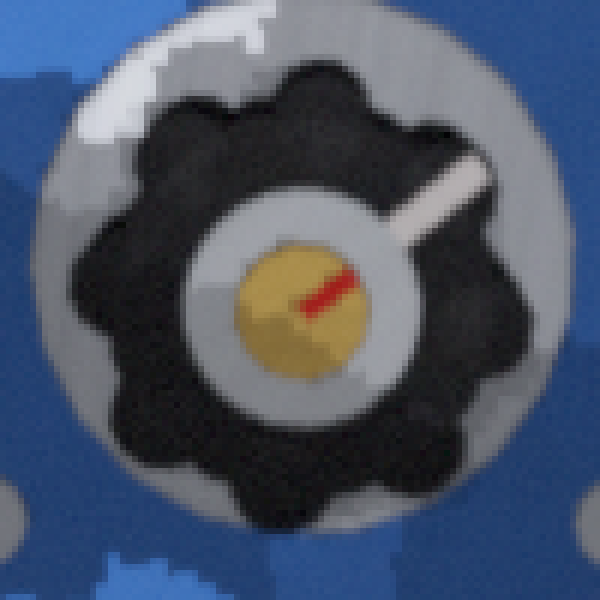

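View pics/w8c.png

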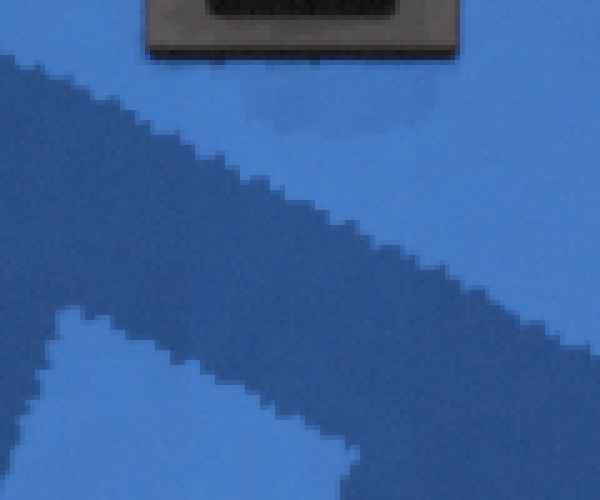

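```bash
python3 - <<'E'
from h import *
import pickle
np.set_printoptions(precision=2,suppress=True)
im=pickle.load(open('w8.pkl','rb'))
z=lambda a:np.c_[267+np.array(a)[:,0]/6-.5,130+np.array(a)[:,1]/6-.5]
hsv=cv2.cvtColor(im['pixels'],cv2.COLOR_RGB2HSV).astype(int)
P=onz(im,z([(303,307)]),108)[0]; print('ring c',P)
Q=onz(im,z([(303,311)]),113)[0]; print('bolt c',Q)
W=onz(im,z([(398,235),(480,165)]),108); d=W[1]-W[0]; print('white',np.degrees(np.arctan2(d[1],d[0])),[np.degrees(np.arctan2(*(w-P)[1::-1])) for w in W],[np.linalg.norm(w-P) for w in W])
r=onz(im,z([(303,312),(355,275)]),113); d=r[1]-r[0]; print('red',np.degrees(np.arctan2(d[1],d[0])))
roi=np.zeros((480,640),bool);roi[130:230,267:370]=1
m=((hsv[...,2]<55)&(hsv[...,1]<110)&roi).astype(np.uint8)
cs=max(cv2.findContours(m,0,1)[0],key=cv2.contourArea); (c,rad)=cv2.minEnclosingCircle(cs); print('lobes circle',c,rad,onz(im,[c],105),onz(im,[c],96))
lobes=[(318,75),(165,120),(85,290),(130,450),(283,520),(450,480),(520,330),(475,140)]
L=onz(im,z(lobes),104)-P; print('lobe az',np.degrees(np.arctan2(L[:,1],L[:,0])))
C=onz(im,[(287.6-.5,8.6),(349.6-.5,8.6)],68);print('collar front',C,np.linalg.norm(C[1]-C[0]),C.mean(0)+22*np.array([.146,.989,0]))
F=onz(im,z([(302,265)]),72);print('foot c',F)
print('q',im['obs']['qpos'])
E
```

```text
ring c [ 503.13 -252.08  108.  ]
bolt c [ 503.16 -251.87  113.  ]
white 32.22738928911415 [np.float64(28.84422725757929), np.float64(30.440219158793788)] [np.float64(13.049578903528447), np.float64(24.692861917130923)]
red 27.122836757226565
lobes circle (316.8035583496094, 179.24490356445312) 38.74372482299805 [[ 503.07 -251.5   105.  ]] [[ 502.89 -252.63   96.  ]]
lobe az [  77.87  118.71  168.35 -147.91 -103.64  -58.77  -15.59   35.05]
collar front [[ 499.27 -135.68   68.  ]
 [ 541.76 -141.93   68.  ]] 42.946093960608216 [ 523.73 -117.05   68.  ]
foot c [[ 503.03 -251.52   72.  ]]
q [-0.54  0.34  1.73  0.    1.07 -0.4 ]
```

Request:
{"name": "servo_tool", "arguments": {"moves": "0.001 0.008 -0.01 0 0 7;0.002 0.018 -0.025 0 0 16;0.003 0.026 -0.045 0 0 26;0.0045 0.032 -0.065 0 0 36;0.0045 0.035 -0.085 0 0 46;0.0045 0.035 -0.095 0 0 55;0.0045 0.035 -0.1 0 0 62;0.0045 0.035 -0.1 0 0 62"}}

```text
t: 13.7
ee_pos: [503.5, -251.4, 149.5]
orientation: [-1.513, 0.498, -0.496]
ft_force: [1.3, 0.6, 0.4]
width: 87.7
```

```bash
python3 - <<'E'
from h import *
import pickle
np.set_printoptions(precision=2,suppress=True)
im=grab('wrist'); save(im,'w9'); o=im['obs'];print(o['t'],o['ee_pos'],o['orientation'],o['qpos'])
o=ctrl.get_obs();print(o['t'],o['ee_pos']); Rt=R.from_rotvec(o['orientation']).as_matrix();print(np.degrees(np.arctan2(Rt[1,2],Rt[0,2])),Rt[:,1])
E
```

```text
13.7 [ 503.54 -251.44  149.47] [-1.51  0.5  -0.5 ] [-0.48  0.46  1.83  0.    0.85 -1.42]
13.75 [ 503.73 -251.71  149.78]
53.534231530931535 [-0.  0. -1.]
```

View pics/w9.png

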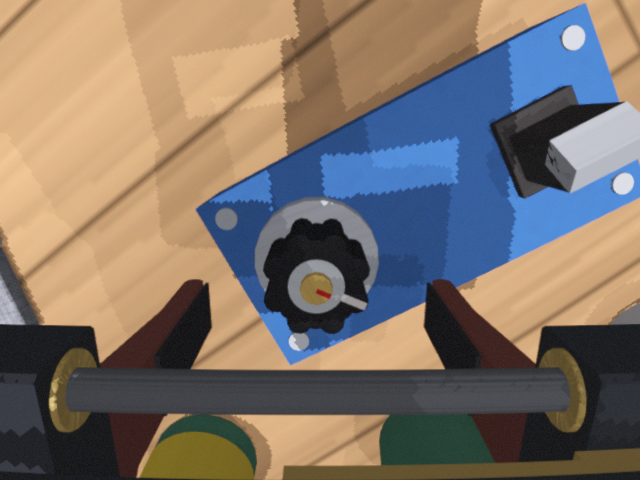

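The knob's bolt is at (316,289), midway between the fingers, and the white line is about 22° below horizontal, so the flats face the jaws. The chisel sits flush at (545,145).

```bash
python3 - <<'E'
from h import *
np.set_printoptions(precision=2,suppress=True)
im=grab('wrist'); print(onz(im,[(316.5,288.5)],113), im['obs']['ee_pos'])
print(ctrl.get_obs()['moment'])
E
```

```text
[[ 502.83 -251.89  113.  ]] [ 503.73 -251.71  149.78]
[ 0.04 -0.03  0.03]
```

Request:
{"name": "servo_tool", "arguments": {"moves": "0 0 -0.01 0 0 0;0 0 -0.025 0 0 0;0 0 -0.04 0 0 0;0 0 -0.05 0 0 0;0 0 -0.0535 0 0 0;0 0 -0.0535 0 0 0"}}

```text
t: 14.55
ee_pos: [503.4, -252.6, 95.9]
orientation: [-1.513, 0.498, -0.497]
ft_force: [0.2, -0.4, -0.0]
width: 87.7
```

Request:
{"name": "servo_tool", "arguments": {"moves": "0 0 0 0 0 0;0 0 0 0 0 0;0 0 0 0 0 0;0 0 0 0 0 0;0 0 0 0 0 0;0 0 0 0 0 0;0 0 0 0 0 0", "hand": 255}}

```text
t: 15.42
ee_pos: [503.6, -252.5, 96.3]
orientation: [-1.513, 0.497, -0.498]
ft_force: [-0.2, 1.1, 1.3]
width: 48.5
```

```bash
cat > st.py <<'E'
from h import *
np.set_printoptions(precision=2,suppress=True)
o=ctrl.get_obs();Rt=R.from_rotvec(o['orientation']).as_matrix()
print(o['t'],o['ee_pos'],'F',o['ft_force'],'M',o['moment'],'w',round(o['width'],1),'yaw',round(np.degrees(np.arctan2(Rt[1,2],Rt[0,2])),2),'q6',round(o['qpos'][5],3),'tq6',round(o['joint_torque'][5],3))
E
python3 st.py
```

```text
15.425 [ 503.62 -252.51   96.3 ] F [-0.22  1.12  1.32] M [ 0.25 -0.16 -0.05] w 48.5 yaw 53.59 q6 -1.422 tq6 -0.024
```

Opening 48.5 mm means the jaws are in the flats. Turning clockwise now; nothing can stop before 34°.

Request:
{"name": "servo_tool", "arguments": {"moves": "0 0 0 0 0 -3;0 0 0 0 0 -8;0 0 0 0 0 -13;0 0 0 0 0 -18;0 0 0 0 0 -23;0 0 0 0 0 -27;0 0 0 0 0 -28"}}

```text
t: 16.3
ee_pos: [503.5, -252.5, 96.3]
orientation: [-1.388, 0.874, -0.874]
ft_force: [-0.5, 2.4, 3.9]
width: 48.5
```

```bash
python3 st.py; python3 - <<'E'
from h import *
im=grab('wrist'); save(im,'w10')
E
```

```text
16.3 [ 503.48 -252.49   96.27] F [-0.54  2.41  3.91] M [ 0.28 -0.08  0.14] w 48.5 yaw 25.6 q6 -0.933 tq6 0.234
```

View pics/w10.png

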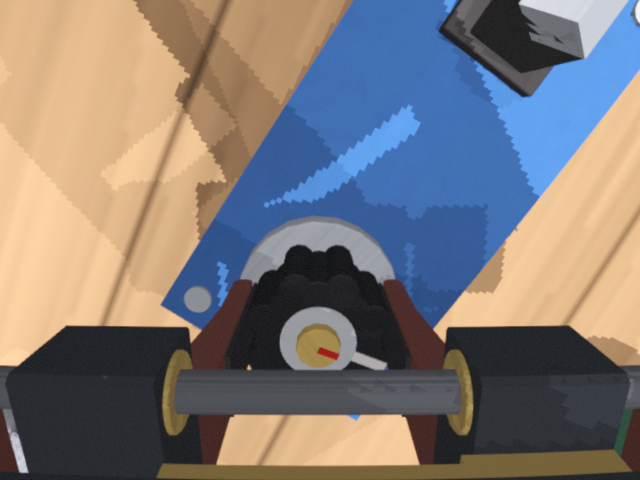

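Knob and bolt turn together: the white line at (370,360) and the red line at (328,352) are still parallel. Continuing in small steps, watching the moment.

Request:
{"name": "servo_tool", "arguments": {"moves": "0 0 0 0 0 -3;0 0 0 0 0 -6"}}

```text
t: 16.6
ee_pos: [503.5, -252.5, 96.3]
orientation: [-1.352, 0.954, -0.954]
ft_force: [0.6, 2.0, 3.6]
width: 48.5
```

```bash
python3 st.py
```

```text
16.6 [ 503.47 -252.52   96.27] F [0.56 1.96 3.59] M [ 0.37 -0.01  0.16] w 48.5 yaw 19.58 q6 -0.828 tq6 -0.439
```

Request:
{"name": "servo_tool", "arguments": {"moves": "0 0 0 0 0 -3;0 0 0 0 0 -6"}}

```text
t: 16.85
ee_pos: [503.4, -252.5, 96.3]
orientation: [-1.312, 1.033, -1.033]
ft_force: [0.4, 1.9, 3.5]
width: 49.0
```

```bash
python3 st.py
```

```text
16.85 [ 503.44 -252.5    96.27] F [0.45 1.86 3.49] M [ 0.33 -0.02  0.09] w 49.0 yaw 13.58 q6 -0.723 tq6 -0.433
```

Request:
{"name": "servo_tool", "arguments": {"moves": "0 0 0 0 0 -3;0 0 0 0 0 -6"}}

```text
t: 17.1
ee_pos: [503.4, -252.5, 96.3]
orientation: [-1.269, 1.111, -1.111]
ft_force: [-0.4, 1.8, 3.5]
width: 48.9
```

```bash
python3 st.py
```

```text
17.1 [ 503.4  -252.51   96.26] F [-0.37  1.78  3.54] M [0.27 0.06 0.17] w 48.9 yaw 7.58 q6 -0.618 tq6 -0.433
```

Request:
{"name": "servo_tool", "arguments": {"moves": "0 0 0 0 0 -3;0 0 0 0 0 -6"}}

```text
t: 17.35
ee_pos: [503.4, -252.3, 96.2]
orientation: [-1.223, 1.188, -1.188]
ft_force: [-0.4, 3.7, 3.8]
width: 48.5
```

```bash
python3 st.py
```

```text
17.35 [ 503.42 -252.35   96.23] F [-0.35  3.74  3.8 ] M [ 0.57 -0.05  0.69] w 48.5 yaw 1.64 q6 -0.514 tq6 0.136
```

Moment jumped to 0.69 at yaw 1.6°: the bolt has stopped and the clutch is winding. I'll look, then take small steps.

```bash
cat > kn.py <<'E'
import sys
from h import *
im=grab('wrist'); n=sys.argv[1]; cv2.imwrite('pics/%s.png'%n,cv2.resize(im['pixels'][290:376,250:410,::-1],None,fx=5,fy=5,interpolation=cv2.INTER_CUBIC))
E
python3 kn.py k1; python3 st.py
```

```text
17.4 [ 503.42 -252.37   96.24] F [0.24 2.05 3.22] M [0.29 0.06 0.45] w 48.2 yaw 1.53 q6 -0.512 tq6 0.429
```

View pics/k1.png

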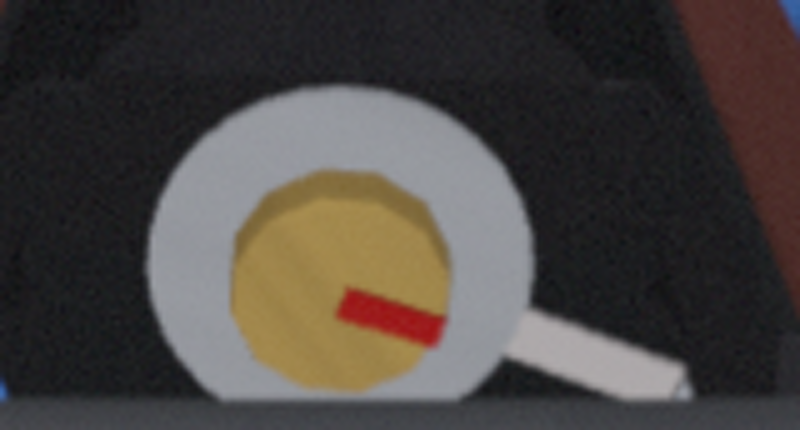

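No click yet: the red line (390,318) and white line (600,355) still agree to a few degrees.

Request:
{"name": "servo_tool", "arguments": {"moves": "0 0 0 0 0 -3"}}

```text
t: 17.52
ee_pos: [503.5, -252.6, 96.3]
orientation: [-1.199, 1.225, -1.226]
ft_force: [-1.1, -0.1, 3.6]
width: 48.6
```

```bash
python3 st.py
```

```text
17.525 [ 503.48 -252.59   96.31] F [-1.06 -0.05  3.63] M [-0.07  0.1   0.53] w 48.6 yaw -1.27 q6 -0.463 tq6 0.005
```

Request:
{"name": "servo_tool", "arguments": {"moves": "0 0 0 0 0 -3"}}

```text
t: 17.65
ee_pos: [503.4, -252.7, 96.3]
orientation: [-1.173, 1.265, -1.265]
ft_force: [-1.3, 0.6, 4.0]
width: 48.4
```

```bash
python3 st.py; python3 kn.py k2
```

```text
17.65 [ 503.4  -252.69   96.33] F [-1.3   0.56  3.96] M [0.26 0.03 0.33] w 48.4 yaw -4.37 q6 -0.41 tq6 -0.252
```

View pics/k2.png

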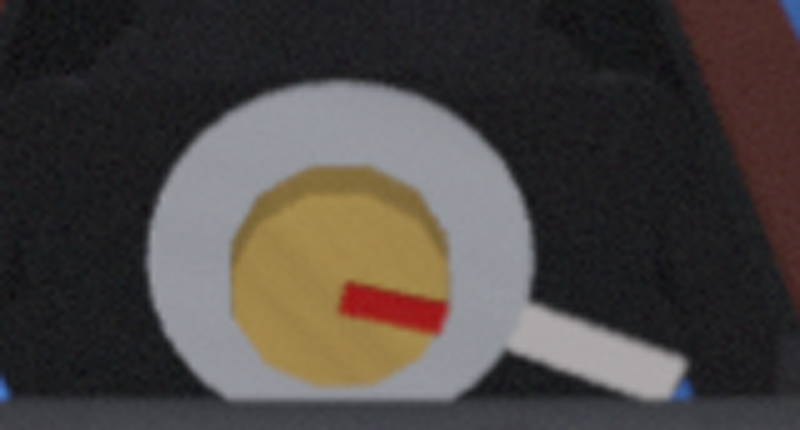

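Request:
{"name": "servo_tool", "arguments": {"moves": "0 0 0 0 0 -3"}}

```text
t: 17.82
ee_pos: [503.5, -252.8, 96.3]
orientation: [-1.146, 1.302, -1.303]
ft_force: [-2.0, -0.7, 2.3]
width: 48.3
```

```bash
python3 st.py
```

```text
17.825 [ 503.46 -252.76   96.35] F [-1.99 -0.69  2.26] M [-0.13  0.23 -0.07] w 48.3 yaw -7.31 q6 -0.358 tq6 -0.671
```

Request:
{"name": "servo_tool", "arguments": {"moves": "0 0 0 0 0 -3"}}

```text
t: 17.95
ee_pos: [503.3, -252.6, 96.3]
orientation: [-1.118, 1.341, -1.341]
ft_force: [-2.9, 1.8, 4.5]
width: 48.6
```

```bash
python3 st.py; python3 kn.py k3
```

```text
17.95 [ 503.29 -252.65   96.32] F [-2.93  1.77  4.46] M [0.23 0.11 0.27] w 48.6 yaw -10.36 q6 -0.305 tq6 -0.275
```

View pics/k3.png

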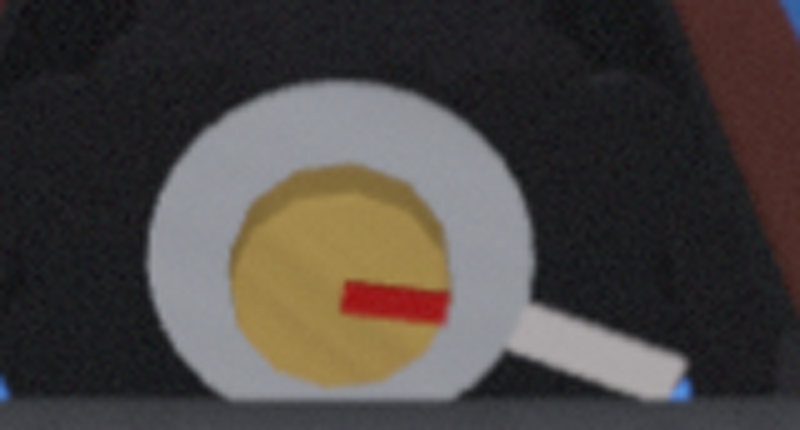

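Red now at about 6°, white at about 20°: lag is roughly 14° of the 30° click. Continuing carefully.

Request:
{"name": "servo_tool", "arguments": {"moves": "0 0 0 0 0 -3"}}

```text
t: 18.12
ee_pos: [503.4, -252.8, 96.3]
orientation: [-1.09, 1.378, -1.379]
ft_force: [-1.7, 0.7, 4.2]
width: 48.8
```

```bash
python3 st.py
```

```text
18.125 [ 503.42 -252.8    96.34] F [-1.67  0.74  4.19] M [ 0.04  0.17 -0.13] w 48.8 yaw -13.34 q6 -0.253 tq6 -0.873
```

Request:
{"name": "servo_tool", "arguments": {"moves": "0 0 0 0 0 -3"}}

```text
t: 18.25
ee_pos: [503.2, -252.7, 96.3]
orientation: [-1.06, 1.417, -1.417]
ft_force: [-3.3, 0.3, 5.5]
width: 48.5
```

```bash
python3 st.py; python3 kn.py k4
```

```text
18.25 [ 503.22 -252.75   96.31] F [-3.26  0.32  5.48] M [ 0.15  0.29 -0.09] w 48.5 yaw -16.38 q6 -0.2 tq6 -0.67
```

View pics/k4.png

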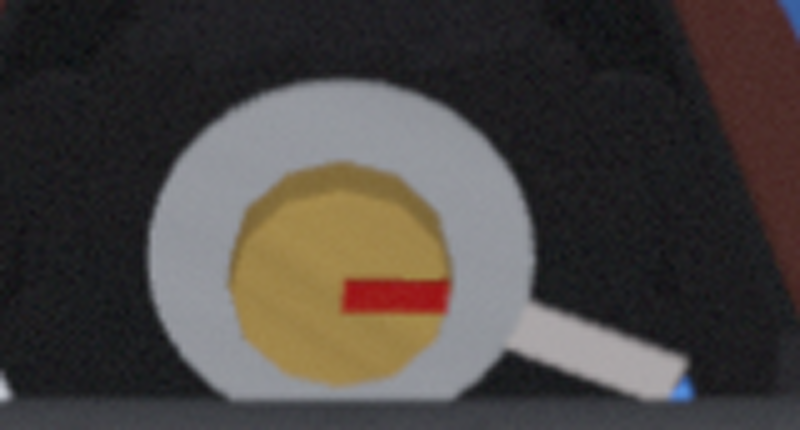

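Lag is about 20° and the moment has turned negative, so the clutch is past its crest and pulling toward the next detent. Following it about 9° more to the 30° rest.

Request:
{"name": "servo_tool", "arguments": {"moves": "0 0 0 0 0 -3;0 0 0 0 0 -6"}}

```text
t: 18.55
ee_pos: [503.2, -252.7, 96.3]
orientation: [-0.999, 1.491, -1.49]
ft_force: [-2.1, 0.6, 4.6]
width: 49.0
```

```bash
python3 st.py
```

```text
18.55 [ 503.21 -252.68   96.25] F [-2.1   0.58  4.59] M [0.14 0.26 0.09] w 49.0 yaw -22.35 q6 -0.096 tq6 -0.408
```

Request:
{"name": "servo_tool", "arguments": {"moves": "0 0 0 0 0 -2;0 0 0 0 0 -2"}}

```text
t: 18.8
ee_pos: [503.2, -252.7, 96.2]
orientation: [-0.978, 1.515, -1.514]
ft_force: [-3.1, 0.6, 5.1]
width: 48.5
```

```bash
python3 st.py; python3 kn.py k5
```

```text
18.8 [ 503.19 -252.65   96.24] F [-3.08  0.59  5.08] M [ 0.1   0.36 -0.01] w 48.5 yaw -24.31 q6 -0.062 tq6 0.163
```

View pics/k5.png

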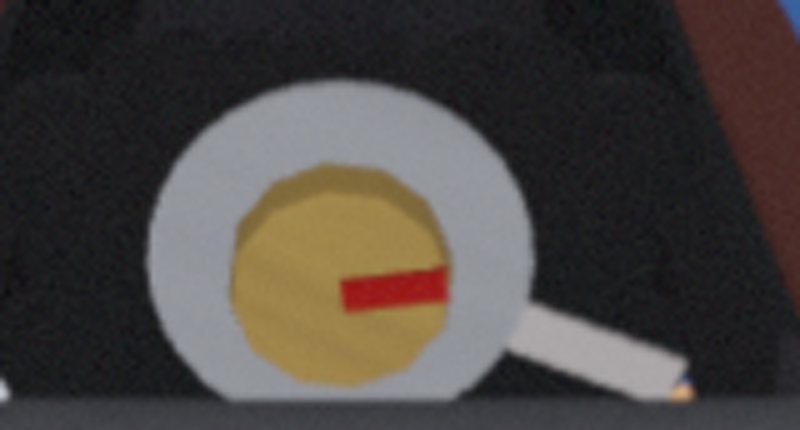

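Lag is about 28° with the torque near zero: one click. Opening and backing straight up.

Request:
{"name": "servo_tool", "arguments": {"moves": "0 0 0 0 0 0;0 0 0 0 0 0;0 0 0 0 0 0;0 0 0 0 0 0;0 0 0 0 0 0;0 0 0 0 0 0", "hand": 0}}

```text
t: 19.6
ee_pos: [503.5, -252.6, 96.2]
orientation: [-0.977, 1.516, -1.516]
ft_force: [-1.4, -0.1, -0.2]
width: 87.7
```

Request:
{"name": "servo_tool", "arguments": {"moves": "0 0 0.01 0 0 0;0 0 0.03 0 0 0;0 0 0.06 0 0 0;0 0 0.1 0 0 0;0 -0.01 0.14 0 0 0;0 -0.02 0.16 0 0 0;0 -0.02 0.16 0 0 0;0 -0.02 0.16 0 0 0"}}

```text
t: 20.6
ee_pos: [502.9, -272.0, 255.5]
orientation: [-0.977, 1.517, -1.515]
ft_force: [-0.2, -0.5, 0.1]
width: 87.9
```

```bash
python3 st.py; python3 - <<'E'
from h import *
im=grab('wrist'); save(im,'w20')
u,v=proj(im,[[503.2,-252,108]])[0].astype(int);x0,y0=u-40,v-40;print(x0,y0)
cv2.imwrite('pics/w20z.png',cv2.resize(im['pixels'][y0:y0+80,x0:x0+80,::-1],None,fx=7,fy=7,interpolation=cv2.INTER_CUBIC))
im=grab('side'); save(im,'s20');im=grab('scene'); save(im,'c20')
E
```

```text
20.6 [ 502.88 -272.04  255.48] F [-0.17 -0.52  0.14] M [ 0.02  0.01 -0.04] w 87.9 yaw -24.41 q6 -0.091 tq6 -0.001
266 163
```

View pics/w20.png

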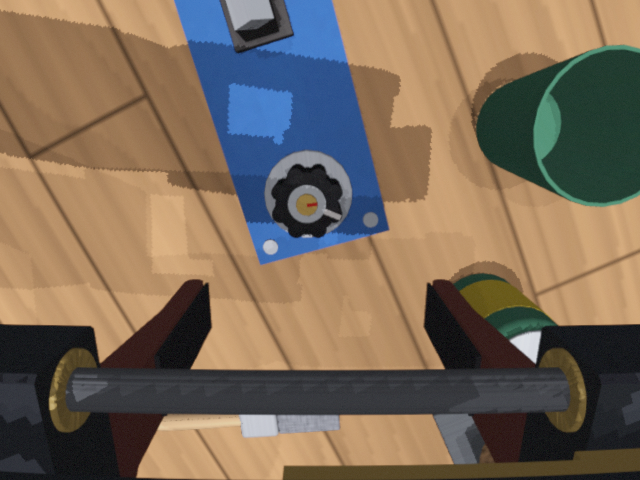

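View pics/w20z.png

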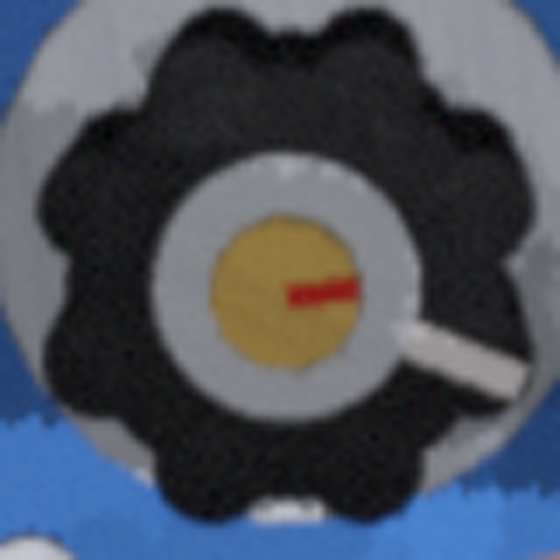

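View pics/s20.png

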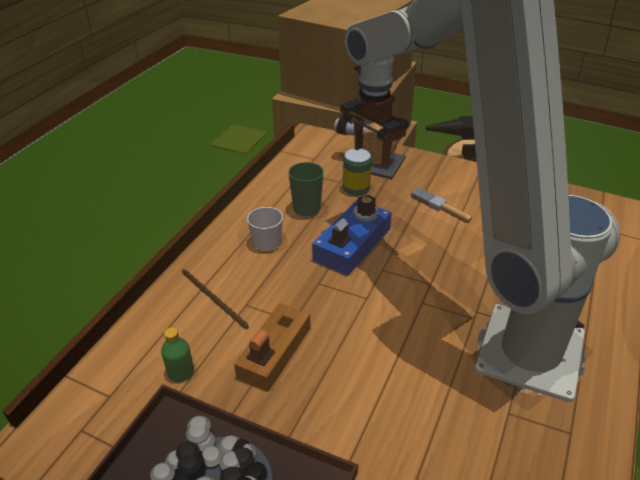

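View pics/c20.png

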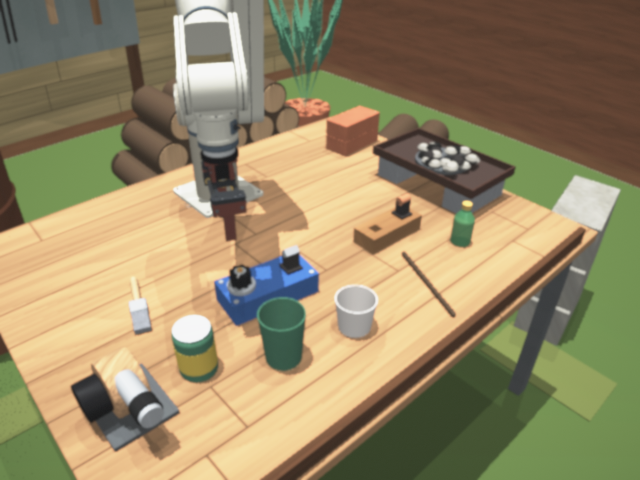

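After release the white line is at about 21° and the red at about −6°, a difference of 27–30°, so exactly one click. The bystanders and fuller look unmoved. Last check is the seating height, from a view above the chisel.

Request:
{"name": "servo_tool", "arguments": {"moves": "0.003 0.02 0 0 0 0;0.008 0.06 0 0 0 4;0.012 0.09 0 0 0 9;0.015 0.11 0 0 0 16;0.015 0.11 0 0 0 16;0.015 0.11 0 0 0 16"}}

```text
t: 21.5
ee_pos: [518.5, -162.4, 256.0]
orientation: [-1.136, 1.318, -1.318]
ft_force: [-0.5, 0.8, 0.0]
width: 88.0
```

```bash
python3 st.py; python3 - <<'E'
from h import *
np.set_printoptions(precision=1,suppress=True)
im=grab('wrist'); save(im,'w21')
v,u=np.mgrid[0:330,220:420]; P=depthpt(im,np.c_[u.ravel(),v.ravel()])
th=np.radians(-8.4); d=P[:,:2]-[524,-117.5]; X=d@[np.cos(th),np.sin(th)]; Y=d@[-np.sin(th),np.cos(th)]
blk=(abs(X)<50)&(abs(Y)<40)&((abs(X)>26)|(abs(Y)>28)); print('block top z',np.median(P[blk,2]))
for n,s in [('x-',(X<-16)&(X>-20)&(abs(Y)<16)),('x+',(X>16)&(X<20)&(abs(Y)<16)),('y+',(Y>19.5)&(Y<21)&(abs(X)<18)),('y-',(Y<-19.5)&(Y>-21)&(abs(X)<18))]:
    print('collar',n,s.sum(),np.median(P[s,2]))
r=(abs(X)<1.5)&(abs(Y)<15);print('ridge',np.median(P[r,2]))
E
```

```text
21.5 [ 518.46 -162.4   256.04] F [-0.5   0.79  0.03] M [-0.01 -0.01  0.02] w 88.0 yaw -8.49 q6 -0.177 tq6 -0.002
block top z 60.18507563819955
collar x- 221 68.21437890991604
collar x+ 218 68.25730748207485
collar y+ 96 68.08847084940177
collar y- 14 68.1393295576897
ridge 122.22440046579271
```

View pics/w21.png

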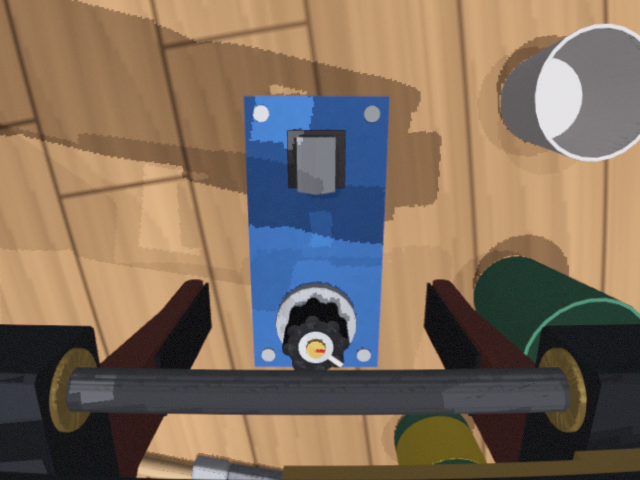

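The collar's top is at 68.1–68.3 mm on all four sides over a block face at 60.2 mm, so it is flat and fully seated. The chisel is centred on the block at (317,160) and the gripper is clear. Handing in.

```bash
python3 -c "
from workcell import ctrl
print(ctrl.close_job())"
```

```text
the job is handed in; nothing more can be done
None
```

The chisel is seated in the blue block and locked with one click of the clutch. I handed the job in at about 21.5 s of the 72 s allowed.

- **Seating:** I lowered the chisel slowly and felt light contact of about 13 N before letting go. Afterwards the collar's top measured 68.1–68.3 mm on all four sides over a block face at 60.2 mm. That matches the 8 mm collar, so it lies flat.
- **Locking:** I gripped the knob in its flats and turned it clockwise about 52° until the bolt stopped. The torque read 0.69 N m at the stop, above the expected 0.5 N m. It was a single noisy reading, likely including the knob's friction, and the next reading was 0.45. I then turned on through one click. After release the white and red lines stand about 27–28° apart by eye, which fits one click (30°).
- **Surroundings:** By eye in the final pictures, the other tool is still in the rack and the bystanders have not moved. The gripper is open and clear of everything.

No check failed. The TCP readings scattered by about 0.5–1 mm, and the wrist camera was about 0.6 mm off along the jaws, which I corrected for.

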